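Dock the tube rack on the shaker and tug-test its spring catch

ROBOT

A 6-joint arm with a two-finger parallel gripper is mounted at the origin on a cart in front of the work surface, level with it; the furniture and walls round the work are solid. World frame = base frame: x ahead of the robot, y to its left, z up, the work surface at z = 0. Lengths are in mm, angles in degrees, forces in N, time in s.
With the tool pointing down it reaches from about 300 to 850 mm from the base axis. Payload 4.2 kg.
Tool frame: the origin (TCP) lies on the mounting face of the last link; the fingertips stand 191 mm ahead of it and the grasp point (between the pads) lies 172 mm ahead of it; z points along the fingers, y is the direction in which the jaws open and shut (so a half turn about z gives the same grasp; the last joint's range is limited). The gripper opens to 91 mm and grips with 3 to 60 N. Pads are 32 mm wide; open, the fingers measure 118 mm over their backs; the gripper's body (76 mm by 178 mm) begins 60 mm behind the grasp point.
Start: joints at [74.828, 18.312, 89.639, -0, 72.044, -1.146], TCP at [139.355, 557.856, 404.776] pointing down, gripper open.
Joint ranges: [-177.97, 177.97], [-48.28, 115.42], [12.27, 149.76], [-77.06, 257.06], [2.81, 150.46], [-146.56, 146.56]. Speed limits (degrees/s): [147.25, 147.25, 180, 180, 180, 180].

INTERFACE

Orientations are given as [roll, pitch, yaw] about the fixed x, y, z axes, in that order (R = Rz(yaw) Ry(pitch) Rx(roll)).
In Python, from workcell import env gives the robot as it stands.
- The arm moves only by the shell command python3 -m handwheel 'ROWS' [FORCE]. ROWS is JSON, a list of rows, each an object with "gripper": the opening in per cent of the stroke, from 0 (shut) to 100 (fully open); "travel": the shift along the tool's x, y, z in m, a list of three; "twist": the turn about the tool's z in rad. In form: [{"gripper": gripper, "travel": [x, y, z], "twist": twist}, ...]. A call has 1 to 5 rows; each row shifts and turns the commanded pose from where the row before left it, along the tool's axes as they then stand; what a row does not reach is not made up. A row lasts 1/12 s, in which the tool goes at most 41.7 mm and 7.16 degrees, less where a joint would pass 70% of its speed; a pose out of reach is approached as far as the arm can. A call with a gripper value outside its range is refused whole. The fingers move at their own pace and stop on an object; FORCE is the grip in N (left out, the last holds). Time passes only in rows, so rows that do not move let the fingers close. It gives the time, the measured TCP pose, the force and the opening at its end, in the units of the state.
- env.state(): the state, without advancing time (a new reading comes with each control period).
- env.grab_frame(name): name is "side" or "top" or "wrist"; returns a dict with "frame" (384x512x3 uint8, red, green, blue), "intrinsics" (3x3 intrinsics, pixels), "extrinsics" (4x4, takes a point from camera to world coordinates). Camera axes: x right, y down, z forward; pixel columns grow to the right and rows downward; lengths in mm; the calibration is good to about 2 mm. The wrist camera is an equidistant fisheye: a pixel r from the principal point sees the ray r / f radians off the axis. A picture is of the moment at which its call begins. There is no depth.
- env.job_done(): hands the job in, once; it reports no verdict.
Trained networks look in the newest picture that a camera, given by its name, has taken for a name from the list of things; names that differ only in an ending like _2 or _b are one class to them, and where a whole thing is asked for, a point or a joint stands for the part that bears it (a point fixed in the world has none). Each returns a list of dicts, best first, with "confidence" (0 to 1); they miss things now and then, are a little off and sometimes report something else, mostly with a low value. They report only what shows in the picture. A call takes as long as a camera call.
- env.trace(camera, thing): "pixels" (384x512 bool, what is visible of it) and "uv" ([column, row] in pixels, amid what is visible of it).
- env.pinpoint(camera, thing): "uv" ([column, row] in pixels: a listed point, or the origin of a listed thing).
The state is a dict: "time_s": time; "qpos": joint angles; "qvel": joint speeds; "effort": joint torques, N m; "ee_pos": TCP position; "ee_rot": TCP orientation; "force": force on the tool from outside, world axes, zero at the start; "torque": the same for the moment, N m; "gripper_width": finger opening in mm.
Only numpy, scipy, OpenCV 4.12 (cv2) and the standard library are available. Lean on these libraries where they do the work, as an engineer would, in place of code of your own. Each camera call takes 0.05 s, during which the arm holds its last target. There are 200 camera calls.

TASK

Push the tube rack home along its guides on the shaker until the spring catch clicks, then test the catch with a steady straight pull back of about 10 N, never over 13 N. If the catch holds, let go and leave the rack docked; if it lets go, slide the rack back clear of it and stand the rack in the blue tray. Do not ram the bumpers, do not lift the rack out of the closed catch, keep the samples upright and leave the other glassware alone.

Things in the scene. Friction and masses are not known exactly. Their poses are not given: they have to be found in the camera images.
- rack: clear tube rack with 3 sample tubes (up to 124 mm high, over the end holes only), 60 x 176 x 66 mm, 0.25 kg; origin under its middle, z up, y along it. From its +y end face, 45 above its base, a steel strike sticks out 34: neck 7 wide, head 13 wide, tapered nose. Starts between the guides, 34 to 58 mm short of home. Grip it across the 60 mm (x) at mid-length, 30 to 60 above its base.
- rack_home (a point): on the shaker's platform, 88 mm above the bench: where the docked rack's origin lies, axes parallel. y = push direction, along two guide rails 12 mm high, 2 mm clear of the rack each side. From 28 mm short of home on, the nose spreads the rollers (up to 5 to 18 N); the click, a sudden drop of the force, comes 7 to 3 mm short; bumpers stop the rack 2.5 mm past home. Sliding drag about 1 N.
- catch: spring catch with two upright rollers on the platform's end bracket, 45 mm above the platform; origin on the platform at the shaker's middle. Pulled back, a docked rack has 1 to 2 mm of play, then gives springily by up to 6 mm more until the catch lets go: at anything from 4 to 18 N, set by a spring screw that cannot be seen. 12 mm short of home the rack is free of the click, from 35 mm clear of the rollers.
- strike (a joint): travel of the rack's strike, m: it sits in a rubber bush that gives 0.25 mm per N, above 0 when drawn out of the rack (pull on the docked rack), below 0 when pushed in
- roller: white upright roller of the catch on the far side (+x of the shaker), 10 mm in diameter, 20 high, sprung sideways; it presses on the strike's neck when the rack is docked; origin at its middle
- bracket: steel end bracket, 92 mm wide, 66 high, at the platform's +y end, with two black rubber bumpers for the rack's end face; origin on the platform at the shaker's middle
- tray: blue shallow tray on the bench, 120 x 270 mm outside, rim 14 high, walls and floor 3 mm thick; origin under its middle, y along its length. A parked rack stands on its floor, length along the tray, either way round.
- kcl_bottle: white bottle with a blue cap, 46 mm in diameter, 92 high, stands by; origin under its middle
- conical: conical flask, 83 mm in diameter, 130 high, stands by; origin under its middle

How it is judged:
By the outcome, as a careful person would: the job done as asked, in the order asked, and still so for the second after the job is handed in, with the robot touching nothing.
It also fails if it takes over 51 s, if anything falls off the work surface, if the arm or the gripper's body presses on something with over 40 N, if the wrist force passes 120 N, or if a joint passes its speed limit or range.

## Working session

There is one attempt and no reset: what is moved stays moved. The work goes in short steps, Python scripts to look and compute and a shell command to move; the robot and the scene stay as the last step left them, time stands still between calls to the robot, and variables do not carry over. Pictures are saved under pics/ and viewed, about 8 in all and at most 12, crops included, and the job is handed in when it is done.

```bash
mkdir -p pics; cat > h.py <<'E'
import numpy as np, cv2
from workcell import env
from scipy.optimize import least_squares
def ray(f,uv,fish=False):
    K=np.array(f["intrinsics"]);T=np.array(f["extrinsics"])
    x=(uv[0]-K[0,2])/K[0,0];y=(uv[1]-K[1,2])/K[1,1]
    if fish:
        r=np.hypot(x,y);d=np.array([np.sin(r)*x/max(r,1e-9),np.sin(r)*y/max(r,1e-9),np.cos(r)])
    else: d=np.array([x,y,1.])
    d=T[:3,:3]@d
    return T[:3,3],d/np.linalg.norm(d)
def atz(f,uv,z,fish=False):
    o,d=ray(f,uv,fish);return o+d*(z-o[2])/d[2]
def tri(rs):
    A=sum(np.eye(3)-np.outer(d,d) for o,d in rs);b=sum((np.eye(3)-np.outer(d,d))@o for o,d in rs)
    return np.linalg.solve(A,b)
E
python3 - <<'E'
from h import *
s=env.state();print({k:np.round(s[k],2).tolist() for k in s})
fs={}
for c in("side","top"):
    fs[c]=f=env.grab_frame(c);cv2.imwrite(f"pics/{c}0.png",f["frame"][:,:,::-1])
    print(c,np.round(f["extrinsics"],3).tolist())
Z=dict(rack=88,rack_home=88,catch=88,bracket=88,roller=133,tray=0,kcl_bottle=0,conical=0,strike=133)
for t in Z:
    rs=[]
    for c in("side","top"):
        p=env.pinpoint(c,t)
        for q in p[:2]: print(t,c,np.round(q["uv"],1),round(q["confidence"],2),np.round(atz(fs[c],q["uv"],Z[t]),1))
        if p: rs.append(ray(fs[c],p[0]["uv"]))
    if len(rs)==2: print("  tri",np.round(tri(rs),1))
cv2.imwrite("pics/both0.png",np.vstack([fs[c]["frame"][:,:,::-1] for c in fs])[:, :])
E
python3 -c "
import cv2,numpy as np
a=cv2.imread('pics/side0.png');b=cv2.imread('pics/top0.png')
cv2.imwrite('pics/ab.png',cv2.resize(np.hstack([a,b]),(800,300)))"
```

```text
{'time_s': 0.0, 'qpos': [74.83, 18.35, 89.71, 0.0, 72.04, -1.15], 'qvel': [-0.06, -0.07, 0.05, 0.03, -0.05, -0.06], 'effort': [0.0, -41.25, -23.2, 0.07, 0.05, -0.0], 'ee_pos': [139.32, 557.69, 403.94], 'ee_rot': [-179.9, -0.0, 165.97], 'force': [-0.37, -0.07, 1.03], 'torque': [-0.04, 0.02, 0.0], 'gripper_width': 91.35}
side [[-0.675, -0.524, 0.52, -410.649], [-0.738, 0.484, -0.471, 871.525], [-0.005, -0.701, -0.713, 1381.536], [0.0, 0.0, 0.0, 1.0]]
top [[0.03, -0.986, 0.165, 276.955], [-1.0, -0.03, -0.001, 27.657], [0.006, -0.164, -0.986, 1674.195], [0.0, 0.0, 0.0, 1.0]]
rack side [280.1 193. ] 0.46 [486.9 -33.5  88. ]
rack top [277.7 209.9] 0.64 [498.3 -54.7  88. ]
  tri [504.2 -54.5  60.2]
rack_home top [255.7 211.2] 0.66 [491.5  21.5  88. ]
tray top [359.5 221.6] 0.92 [ 476.6 -358.8    0. ]
kcl_bottle side [150.5 300.1] 0.71 [481.7 554.9   0. ]
kcl_bottle top [107.4 214. ] 0.61 [476.5 561.9   0. ]
  tri [474.8 557.9  11.5]
conical side [331.2 146.3] 0.58 [ 602.6 -456.8    0. ]
conical top [392.8 184. ] 0.84 [ 620.4 -483.3    0. ]
  tri [ 629.2 -493.9  -37.7]Traceback (most recent call last):
  File "<stdin>", line 11, in <module>
ValueError: it knows: bracket, catch, conical, kcl_bottle, rack, rack_home, roller, tray
```

View pics/ab.png

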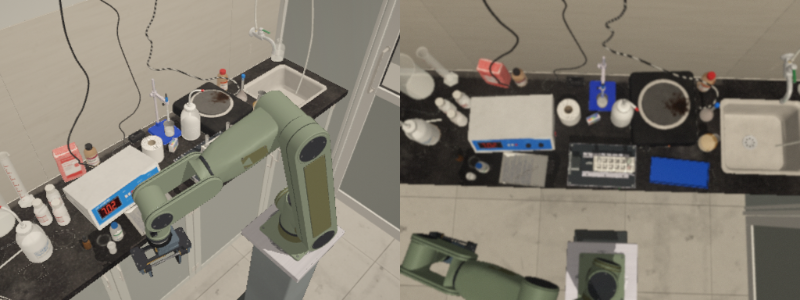

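```bash
python3 - <<'E'
from h import *
f=env.grab_frame("top")
for t in("tray","rack","bracket","roller"):
    for q in env.trace("top",t)[:1]:
        m=q["pixels"].astype(np.uint8);ys,xs=np.nonzero(m)
        r=cv2.minAreaRect(np.stack([xs,ys],1).astype(np.float32))
        z=14 if t=="tray" else 150
        print(t,q["confidence"],r,len(xs));b=cv2.boxPoints(r)
        print([np.round(atz(f,p,z)[:2],0).tolist() for p in b])
im=f["frame"][165:265,190:430,::-1]
cv2.imwrite("pics/topc.png",cv2.resize(im,None,fx=3.3,fy=3.3,interpolation=cv2.INTER_CUBIC))
E
```

```text
tray 0.59 ((356.892333984375, 220.54058837890625), (76.17967224121094, 34.16251754760742), 5.90614128112793) 2483
[[427.0, -203.0], [551.0, -215.0], [531.0, -491.0], [407.0, -476.0]]
rack 0.79 ((269.3986511230469, 209.6418914794922), (60.87155532836914, 21.311494827270508), 1.847610354423523) 1126
[[454.0, 78.0], [526.0, 78.0], [526.0, -126.0], [454.0, -125.0]]
```

View pics/topc.png

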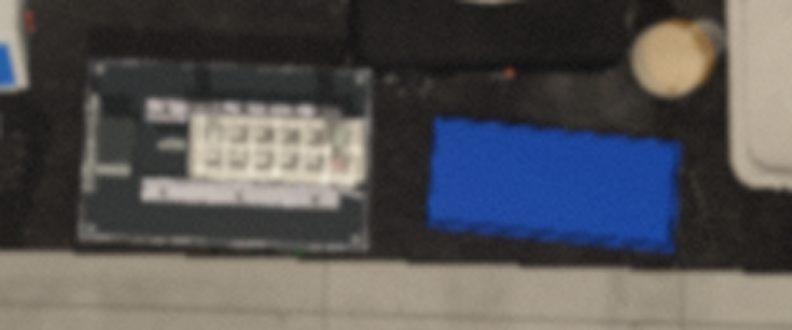

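```bash
python3 -m handwheel '[{"gripper":100,"travel":[0,0,-0.01],"twist":0.12},{"gripper":100,"travel":[0,0,-0.01],"twist":0.12},{"gripper":100,"travel":[0,0,-0.01],"twist":0.12},{"gripper":100,"travel":[0,0,-0.01],"twist":0.12},{"gripper":100,"travel":[0,0,-0.01],"twist":0.12}]'
python3 -m handwheel '[{"gripper":100,"travel":[0,0,0],"twist":0.12},{"gripper":100,"travel":[0,0,0],"twist":0.12},{"gripper":100,"travel":[0,0,0],"twist":0.12},{"gripper":100,"travel":[0,0,0],"twist":0.12},{"gripper":100,"travel":[0,0,0],"twist":0.12}]'
python3 -m handwheel '[{"gripper":100,"travel":[-0.03,0.018,0],"twist":0.12},{"gripper":100,"travel":[-0.034,0.02,0],"twist":0},{"gripper":100,"travel":[-0.034,0.02,0],"twist":0},{"gripper":100,"travel":[-0.034,0.02,0],"twist":0},{"gripper":100,"travel":[-0.034,0.02,0],"twist":0}]'
python3 -m handwheel '[{"gripper":100,"travel":[-0.034,0.02,0],"twist":0},{"gripper":100,"travel":[-0.034,0.02,0],"twist":0},{"gripper":100,"travel":[-0.034,0.02,0],"twist":0},{"gripper":100,"travel":[-0.034,0.02,0],"twist":0},{"gripper":100,"travel":[-0.034,0.02,0],"twist":0}]'
python3 -m handwheel '[{"gripper":100,"travel":[-0.034,0.02,0],"twist":0},{"gripper":100,"travel":[-0.034,0.02,0],"twist":0},{"gripper":100,"travel":[-0.034,0.02,0],"twist":0},{"gripper":100,"travel":[-0.034,0.02,0],"twist":0},{"gripper":100,"travel":[-0.034,0.02,0],"twist":0}]'
```

```text
time_s: 1.57
ee_pos: [139.3, 557.8, 455.3]
ee_rot: [180.0, -0.0, 131.3]
force: [-0.8, 0.9, 0.0]
gripper_width: 91.2
time_s: 1.98
ee_pos: [139.3, 557.8, 454.8]
ee_rot: [180.0, -0.0, 96.9]
force: [-0.9, -0.0, -0.2]
gripper_width: 91.0
time_s: 2.4
ee_pos: [242.2, 393.2, 454.8]
ee_rot: [180.0, -0.0, 90.4]
force: [0.5, -0.1, -0.0]
gripper_width: 91.3
time_s: 2.82
ee_pos: [343.1, 223.6, 455.1]
ee_rot: [179.9, -0.0, 90.4]
force: [0.6, -0.1, -0.7]
gripper_width: 91.3
time_s: 3.23
ee_pos: [444.3, 54.0, 455.1]
ee_rot: [179.9, -0.0, 90.3]
force: [1.1, 1.3, 0.3]
gripper_width: 91.7
```

```bash
python3 -m handwheel '[{"gripper":100,"travel":[-0.03,0.015,0],"twist":0.006},{"gripper":100,"travel":[-0.03,0.015,0],"twist":0},{"gripper":100,"travel":[-0.03,0.015,0],"twist":0},{"gripper":100,"travel":[0,0,0],"twist":0},{"gripper":100,"travel":[0,0,0],"twist":0}]'
cat > look.py <<'E'
import sys
from h import *
n=sys.argv[1]
Z=dict(rack=88,rack_home=88,catch=88,bracket=88,roller=133,tray=0)
s=env.state();print(np.round(s["ee_pos"],1),np.round(s["ee_rot"],1),np.round(s["force"],1))
for c in("wrist","top"):
    f=env.grab_frame(c)
    if c=="wrist": cv2.imwrite(f"pics/{n}.png",cv2.resize(f["frame"][:,:,::-1],None,fx=1.5,fy=1.5)); print(np.round(f["extrinsics"],2).tolist(),np.array(f["intrinsics"]).tolist())
    for t in Z:
        for q in env.pinpoint(c,t)[:1]: print(c,t,np.round(q["uv"],1),round(q["confidence"],2),np.round(atz(f,q["uv"],Z[t],c=="wrist"),1))
E
python3 look.py w1
```

```text
time_s: 3.65
ee_pos: [489.4, -35.1, 454.4]
ee_rot: [-180.0, -0.0, 89.8]
force: [-0.3, 0.6, -0.3]
gripper_width: 91.1
[489.4 -35.1 454.4] [-180.    -0.    89.8] [-0.3  0.6 -0.3]
[[1.0, -0.0, -0.0, 490.32], [-0.0, -0.97, -0.25, 34.95], [-0.0, 0.25, -0.97, 434.79], [0.0, 0.0, 0.0, 1.0]] [[297.3186396354542, 0.0, 255.31205564237038], [0.0, 297.3186396354542, 188.87194808140077], [0.0, 0.0, 1.0]]
wrist rack [253.9 173.8] 0.68 [488.2 -34.8  88. ]
wrist roller [260.3  40.1] 0.47 [495.3 112.4 133. ]
top rack [276.6 208.2] 0.86 [504.2 -50.7  88. ]
top rack_home [256.8 209.5] 0.6 [497.5  17.9  88. ]
top tray [356.4 219.2] 0.91 [ 485.1 -347.5    0. ]
```

View pics/w1.png

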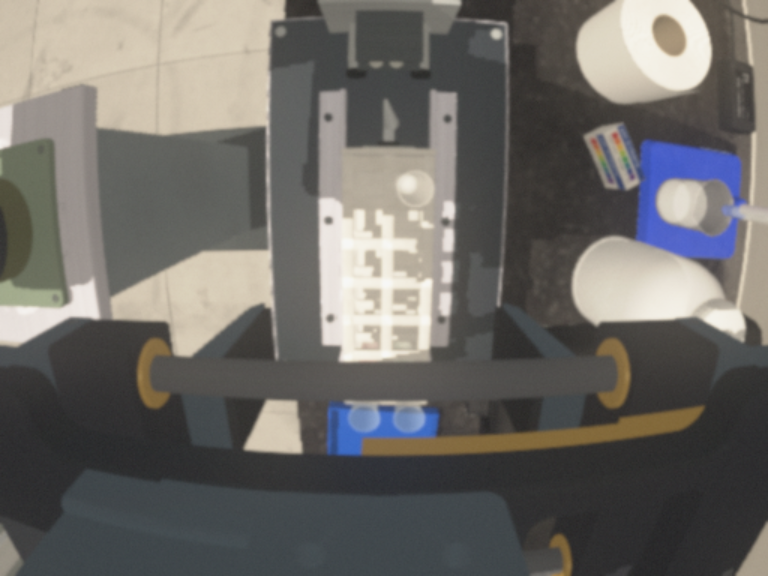

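```bash
python3 - <<'E'
from h import *
f=env.grab_frame("wrist")
for n,u,v,z in [("endL",343,148,154),("endR",434,148,154),("nearL",342,345,154),("nearR",433,345,154),("nose",388,97,133),("rollL",375,64,143),("rollR",398,64,143),("bumpL",356,73,133),("bumpR",420,73,133),("railL top",320,92,100),("railR top",457,92,100),("railL bot",320,345,100),("railR",455,345,100)]:
    print(n,np.round(atz(f,(u/1.5,v/1.5),z,True),1))
E
```

```text
endL [464.7  51.6 154. ]
endR [521.5  51.8 154. ]
nearL [461.9 -78.7 154. ]
nearR [523.9 -78.7 154. ]
nose [492.9  87.6 133. ]
rollL [484.4 108.5 143. ]
rollR [499.3 108.5 143. ]
bumpL [471.5 104.6 133. ]
bumpR [514.4 104.8 133. ]
railL top [442.6  98.  100. ]
railR top [544.9  98.4 100. ]
railL bot [ 438.5 -101.1  100. ]
railR [ 548.6 -101.1  100. ]
```

```bash
python3 -m handwheel '[{"gripper":100,"travel":[0,0.0036,0.03],"twist":-0.003},{"gripper":100,"travel":[0,0,0.03],"twist":0},{"gripper":100,"travel":[0,0,0.03],"twist":0},{"gripper":100,"travel":[0,0,0.03],"twist":0},{"gripper":100,"travel":[0,0,0.02],"twist":0}]'
python3 -m handwheel '[{"gripper":100,"travel":[0,0,0.01],"twist":0},{"gripper":60,"travel":[0,0,0],"twist":0},{"gripper":60,"travel":[0,0,0],"twist":0},{"gripper":60,"travel":[0,0,0],"twist":0},{"gripper":60,"travel":[0,0,0],"twist":0}]' 40
python3 -m handwheel '[{"gripper":50,"travel":[0,0,0],"twist":0},{"gripper":50,"travel":[0,0,0],"twist":0},{"gripper":50,"travel":[0,0,0],"twist":0},{"gripper":50,"travel":[0,0,0],"twist":0},{"gripper":50,"travel":[0,0,0],"twist":0}]' 40
```

```text
time_s: 4.82
ee_pos: [491.8, -33.8, 312.2]
ee_rot: [-179.8, -0.0, 90.2]
force: [0.0, 0.4, -0.2]
gripper_width: 91.1
time_s: 5.23
ee_pos: [493.2, -33.9, 306.3]
ee_rot: [179.8, 0.0, 90.2]
force: [-0.0, 0.3, 0.6]
gripper_width: 67.7
time_s: 5.65
ee_pos: [492.8, -33.9, 305.9]
ee_rot: [179.9, 0.0, 90.2]
force: [-1.1, 0.1, 6.8]
gripper_width: 58.9
```

```bash
python3 -m handwheel '[{"gripper":50,"travel":[0,0,0],"twist":0},{"gripper":50,"travel":[0,0,0],"twist":0}]' 40
python3 -m handwheel '[{"gripper":50,"travel":[0.003,0,0],"twist":0},{"gripper":50,"travel":[0.003,0,0],"twist":0},{"gripper":50,"travel":[0.003,0,0],"twist":0},{"gripper":50,"travel":[0.003,0,0],"twist":0},{"gripper":50,"travel":[0.003,0,0],"twist":0}]'
```

```text
time_s: 5.82
ee_pos: [492.8, -33.9, 305.9]
ee_rot: [179.9, 0.0, 90.2]
force: [-0.3, -0.6, 5.4]
gripper_width: 59.0
time_s: 6.23
ee_pos: [492.9, -19.2, 305.9]
ee_rot: [179.9, 0.1, 90.2]
force: [-0.7, -1.3, 6.3]
gripper_width: 58.5
```

```bash
python3 -m handwheel '[{"gripper":50,"travel":[0.002,0,-0.0004],"twist":0},{"gripper":50,"travel":[0.002,0,0],"twist":0}]'
python3 -m handwheel '[{"gripper":50,"travel":[0.001,0,0],"twist":0},{"gripper":50,"travel":[0.001,0,0],"twist":0}]'
python3 -m handwheel '[{"gripper":50,"travel":[0.001,0,0],"twist":0},{"gripper":50,"travel":[0.001,0,0],"twist":0}]'
python3 -m handwheel '[{"gripper":50,"travel":[0.001,0,0],"twist":0},{"gripper":50,"travel":[0.001,0,0],"twist":0}]'
python3 -m handwheel '[{"gripper":50,"travel":[0.001,0,0],"twist":0},{"gripper":50,"travel":[0.001,0,0],"twist":0}]'
python3 -m handwheel '[{"gripper":50,"travel":[0.001,0,0],"twist":0},{"gripper":50,"travel":[0.001,0,0],"twist":0}]'
```

```text
time_s: 6.4
ee_pos: [492.9, -15.0, 305.9]
ee_rot: [179.9, 0.0, 90.2]
force: [1.0, -2.3, 5.5]
gripper_width: 59.4
time_s: 6.57
ee_pos: [492.9, -13.0, 305.9]
ee_rot: [179.9, 0.0, 90.2]
force: [0.1, -2.0, 6.5]
gripper_width: 58.8
time_s: 6.73
ee_pos: [492.9, -11.0, 305.9]
ee_rot: [179.9, 0.0, 90.2]
force: [-0.6, -1.9, 6.1]
gripper_width: 58.8
time_s: 6.9
ee_pos: [492.9, -9.0, 305.9]
ee_rot: [179.9, 0.0, 90.2]
force: [-0.3, -2.2, 5.7]
gripper_width: 59.0
time_s: 7.07
ee_pos: [492.9, -7.0, 305.9]
ee_rot: [179.9, 0.0, 90.2]
force: [-0.5, -1.6, 5.8]
gripper_width: 58.7
time_s: 7.23
ee_pos: [492.9, -5.0, 305.9]
ee_rot: [179.9, 0.0, 90.2]
force: [0.6, -2.1, 5.6]
gripper_width: 58.7
```

```bash
python3 -m handwheel '[{"gripper":50,"travel":[0,0,-0.0006],"twist":0},{"gripper":50,"travel":[0,0,0],"twist":0}]'
python3 -m handwheel '[{"gripper":50,"travel":[0.001,0,0],"twist":0},{"gripper":50,"travel":[0.001,0,0],"twist":0}]'
python3 -m handwheel '[{"gripper":50,"travel":[0.001,0,0],"twist":0},{"gripper":50,"travel":[0.001,0,0],"twist":0}]'
```

```text
time_s: 7.4
ee_pos: [492.7, -4.8, 306.0]
ee_rot: [179.9, -0.0, 90.2]
force: [0.3, -0.5, 3.3]
gripper_width: 58.8
time_s: 7.57
ee_pos: [492.7, -2.9, 305.9]
ee_rot: [180.0, 0.0, 90.2]
force: [0.1, -1.8, 4.3]
gripper_width: 58.7
time_s: 7.73
ee_pos: [492.6, -0.9, 305.9]
ee_rot: [180.0, 0.0, 90.2]
force: [-0.8, -3.2, 4.4]
gripper_width: 59.2
```

```bash
for i in 1; do python3 -m handwheel '[{"gripper":50,"travel":[0.001,0,-0.0006],"twist":0},{"gripper":50,"travel":[0.001,0,0],"twist":0}]'; done
python3 -m handwheel '[{"gripper":50,"travel":[0.001,0,0],"twist":0},{"gripper":50,"travel":[0.001,0,0],"twist":0}]'
python3 -m handwheel '[{"gripper":50,"travel":[0.001,0,0],"twist":0},{"gripper":50,"travel":[0.001,0,0],"twist":0}]'
python3 -m handwheel '[{"gripper":50,"travel":[0.001,0,0],"twist":0}]'
python3 -m handwheel '[{"gripper":50,"travel":[0.001,0,0],"twist":0}]'
```

```text
time_s: 7.9
ee_pos: [492.3, 1.2, 306.0]
ee_rot: [-179.9, 0.0, 90.2]
force: [-0.1, -3.1, 1.8]
gripper_width: 58.5
time_s: 8.07
ee_pos: [492.3, 3.0, 306.0]
ee_rot: [-179.9, 0.0, 90.2]
force: [-0.4, -4.6, 0.2]
gripper_width: 59.0
time_s: 8.23
ee_pos: [492.3, 4.9, 306.0]
ee_rot: [-179.9, 0.0, 90.2]
force: [0.2, -5.0, 0.0]
gripper_width: 58.3
time_s: 8.32
ee_pos: [492.3, 5.9, 306.0]
ee_rot: [-179.9, 0.1, 90.2]
force: [-1.2, -5.6, -0.1]
gripper_width: 58.8
time_s: 8.4
ee_pos: [492.3, 6.8, 306.0]
ee_rot: [-179.9, 0.1, 90.2]
force: [0.2, -6.0, 1.0]
gripper_width: 58.8
```

```bash
R='[{"gripper":50,"travel":[0.001,0,0],"twist":0}]'; true
python3 -m handwheel '[{"gripper":50,"travel":[0.001,0,0],"twist":0}]' | grep -E "pos|force"
python3 -m handwheel '[{"gripper":50,"travel":[0.001,0,0],"twist":0}]'| grep -E "pos|force"
python3 -m handwheel '[{"gripper":50,"travel":[0.001,0,0],"twist":0}]'| grep -E "pos|force"
python3 -m handwheel '[{"gripper":50,"travel":[0.001,0,0],"twist":0}]'| grep -E "pos|force"
```

```text
ee_pos: [492.3, 7.7, 306.0]
force: [0.1, -7.3, 0.5]
ee_pos: [492.3, 8.6, 306.1]
force: [-0.4, -8.3, 0.8]
ee_pos: [492.3, 9.4, 306.0]
force: [0.0, -8.8, 0.2]
ee_pos: [492.3, 10.3, 306.1]
force: [-0.4, -8.0, 0.0]
```

```bash
python3 -m handwheel '[{"gripper":50,"travel":[0.001,0,0],"twist":0}]' | grep -E "pos|force"
python3 -m handwheel '[{"gripper":50,"travel":[0.001,0,0],"twist":0}]'| grep -E "pos|force"
python3 -m handwheel '[{"gripper":50,"travel":[0.001,0,0],"twist":0}]'| grep -E "pos|force"
```

```text
ee_pos: [492.3, 11.2, 306.1]
force: [-0.7, -9.6, 0.3]
ee_pos: [492.3, 12.2, 306.1]
force: [0.2, -7.8, 0.5]
ee_pos: [492.3, 14.1, 306.0]
force: [-0.0, -0.5, -0.0]
```

```bash
python3 -m handwheel '[{"gripper":50,"travel":[0.001,0,0],"twist":0},{"gripper":50,"travel":[0,0,0],"twist":0}]' | grep -E "pos|force"
python3 -m handwheel '[{"gripper":50,"travel":[0.001,0,0],"twist":0},{"gripper":50,"travel":[0,0,0],"twist":0}]'| grep -E "pos|force"
python3 -m handwheel '[{"gripper":50,"travel":[0.0006,0,0],"twist":0},{"gripper":50,"travel":[0,0,0],"twist":0}]'| grep -E "pos|force"
python3 - <<'E'
from h import *
f=env.grab_frame("wrist")
im=f["frame"][0:160,150:370,::-1]
cv2.imwrite("pics/w2.png",cv2.resize(im,None,fx=3.6,fy=3.6,interpolation=cv2.INTER_CUBIC))
E
```

```text
ee_pos: [492.3, 15.9, 306.1]
force: [0.0, 2.8, -0.4]
ee_pos: [492.3, 16.9, 306.1]
force: [-0.3, 2.7, -2.5]
ee_pos: [492.3, 17.1, 306.1]
force: [-0.7, 2.9, -2.8]
```

View pics/w2.png

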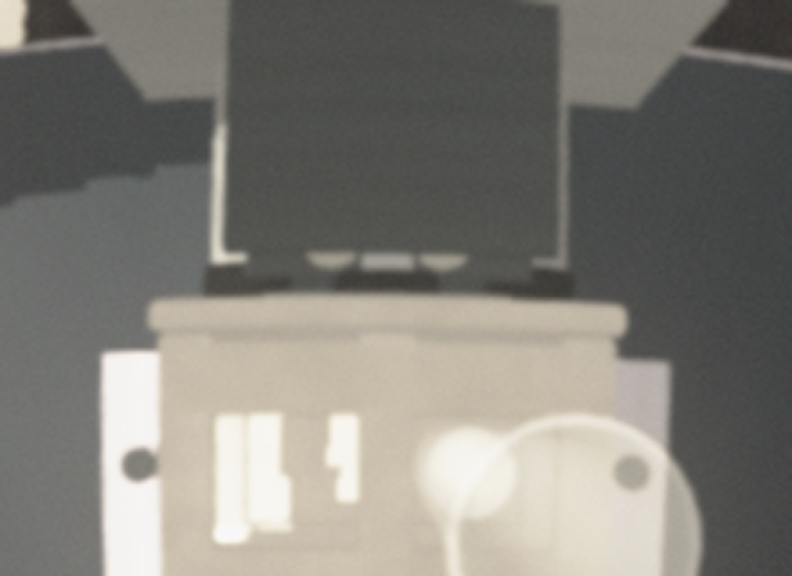

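```bash
python3 -m handwheel '[{"gripper":50,"travel":[0.0005,0,0.0003],"twist":0},{"gripper":50,"travel":[0,0,0],"twist":0}]' | grep -E "pos|force"
python3 -m handwheel '[{"gripper":50,"travel":[0.0005,0,0],"twist":0},{"gripper":50,"travel":[0,0,0],"twist":0}]'| grep -E "pos|force"
python3 -m handwheel '[{"gripper":50,"travel":[0,0,0],"twist":0},{"gripper":50,"travel":[0,0,0],"twist":0}]'| grep -E "pos|force"
```

```text
ee_pos: [492.3, 17.3, 306.0]
force: [-0.7, 2.3, -0.9]
ee_pos: [492.4, 17.7, 306.0]
force: [-0.7, 1.6, -1.9]
ee_pos: [492.4, 17.7, 306.0]
force: [-1.2, 1.4, -1.3]
```

```bash
python3 -m handwheel '[{"gripper":50,"travel":[-0.0006,0,0],"twist":0},{"gripper":50,"travel":[0,0,0],"twist":0}]' | grep -E "pos|force"
python3 -m handwheel '[{"gripper":50,"travel":[-0.0006,0,0],"twist":0},{"gripper":50,"travel":[0,0,0],"twist":0}]'| grep -E "pos|force"
python3 -m handwheel '[{"gripper":50,"travel":[-0.0006,0,0],"twist":0},{"gripper":50,"travel":[0,0,0],"twist":0}]'| grep -E "pos|force"
```

```text
ee_pos: [492.4, 17.2, 306.0]
force: [-1.4, 2.8, -1.4]
ee_pos: [492.4, 16.7, 306.0]
force: [-2.2, 3.7, -0.5]
ee_pos: [492.4, 16.3, 306.0]
force: [-1.9, 4.6, -0.3]
```

```bash
python3 -m handwheel '[{"gripper":50,"travel":[-0.0006,-0.0003,0],"twist":0},{"gripper":50,"travel":[0,0,0],"twist":0}]' | grep -E "pos|force"
python3 -m handwheel '[{"gripper":50,"travel":[-0.0006,0,0],"twist":0},{"gripper":50,"travel":[0,0,0],"twist":0}]'| grep -E "pos|force"
python3 -m handwheel '[{"gripper":50,"travel":[-0.0006,0,0],"twist":0},{"gripper":50,"travel":[0,0,0],"twist":0}]'| grep -E "pos|force"
```

```text
ee_pos: [492.2, 15.8, 306.0]
force: [-0.7, 5.4, -0.7]
ee_pos: [492.2, 15.4, 306.0]
force: [-2.1, 6.8, -0.7]
ee_pos: [492.2, 15.0, 306.1]
force: [-0.5, 7.9, -0.6]
```

```bash
python3 -m handwheel '[{"gripper":50,"travel":[-0.0005,0,0],"twist":0},{"gripper":50,"travel":[0,0,0],"twist":0}]' | grep -E "pos|force"
python3 -m handwheel '[{"gripper":50,"travel":[-0.0005,0,0],"twist":0},{"gripper":50,"travel":[0,0,0],"twist":0}]'| grep -E "pos|force"
```

```text
ee_pos: [492.2, 14.6, 306.0]
force: [-1.6, 9.1, -1.3]
ee_pos: [492.2, 14.2, 306.1]
force: [-1.3, 9.0, 0.0]
```

```bash
python3 -m handwheel '[{"gripper":50,"travel":[-0.0004,0,0],"twist":0},{"gripper":50,"travel":[0,0,0],"twist":0}]' | grep -E "pos|force"
python3 -m handwheel '[{"gripper":50,"travel":[-0.0003,0,0],"twist":0},{"gripper":50,"travel":[0,0,0],"twist":0}]' | grep -E "pos|force"
```

```text
ee_pos: [492.2, 13.9, 306.1]
force: [-1.2, 9.9, -1.4]
ee_pos: [492.2, 13.7, 306.1]
force: [-1.0, 9.9, -0.7]
```

```bash
python3 -m handwheel '[{"gripper":50,"travel":[-0.0002,0,0],"twist":0},{"gripper":50,"travel":[0,0,0],"twist":0},{"gripper":50,"travel":[0,0,0],"twist":0}]' | grep -E "pos|force"
python3 -m handwheel '[{"gripper":50,"travel":[0,0,0],"twist":0},{"gripper":50,"travel":[0,0,0],"twist":0},{"gripper":50,"travel":[0,0,0],"twist":0}]' | grep -E "pos|force"
python3 -m handwheel '[{"gripper":50,"travel":[0,0,0],"twist":0},{"gripper":50,"travel":[0,0,0],"twist":0},{"gripper":50,"travel":[0,0,0],"twist":0}]' | grep -E "pos|force"
python3 -m handwheel '[{"gripper":50,"travel":[0,0,0],"twist":0},{"gripper":50,"travel":[0,0,0],"twist":0},{"gripper":50,"travel":[0,0,0],"twist":0}]' | grep -E "pos|force"
```

```text
ee_pos: [492.2, 13.6, 306.1]
force: [-1.4, 10.5, -1.3]
ee_pos: [492.2, 13.6, 306.1]
force: [-1.4, 10.9, -0.5]
ee_pos: [492.2, 13.6, 306.1]
force: [-1.4, 10.3, -1.5]
ee_pos: [492.2, 13.5, 306.1]
force: [-1.4, 10.2, -0.3]
```

```bash
python3 -m handwheel '[{"gripper":50,"travel":[0.001,0,0],"twist":0},{"gripper":50,"travel":[0.001,0,0],"twist":0},{"gripper":50,"travel":[0.001,0,0],"twist":0},{"gripper":50,"travel":[0.001,0,0],"twist":0},{"gripper":50,"travel":[0,0,0],"twist":0}]' | grep -E "pos|force"
python3 -m handwheel '[{"gripper":50,"travel":[0.0006,0,0],"twist":0},{"gripper":50,"travel":[0,0,0],"twist":0}]' | grep -E "pos|force"
python3 -m handwheel '[{"gripper":50,"travel":[0.0006,0,0],"twist":0},{"gripper":50,"travel":[0,0,0],"twist":0}]' | grep -E "pos|force"
```

```text
ee_pos: [492.2, 16.4, 306.0]
force: [-0.6, 3.6, -1.6]
ee_pos: [492.2, 16.8, 306.0]
force: [-0.2, 3.2, -1.4]
ee_pos: [492.2, 17.3, 306.0]
force: [-0.7, 1.4, -1.7]
```

```bash
python3 -m handwheel '[{"gripper":50,"travel":[0.0006,0,0],"twist":0},{"gripper":50,"travel":[0,0,0],"twist":0}]' | grep -E "pos|force"
python3 -m handwheel '[{"gripper":50,"travel":[0.0005,0,0.0002],"twist":0},{"gripper":50,"travel":[0,0,0],"twist":0}]' | grep -E "pos|force"
python3 -m handwheel '[{"gripper":50,"travel":[0.0005,0,0.0002],"twist":0},{"gripper":50,"travel":[0,0,0],"twist":0}]' | grep -E "pos|force"
```

```text
ee_pos: [492.2, 17.8, 306.0]
force: [0.1, 1.7, -2.3]
ee_pos: [492.2, 18.2, 306.0]
force: [-1.5, -0.4, -0.2]
ee_pos: [492.2, 18.7, 306.0]
force: [-1.2, -2.2, 1.5]
```

```bash
python3 -m handwheel '[{"gripper":75,"travel":[0,0,0],"twist":0},{"gripper":85,"travel":[0,0,0],"twist":0},{"gripper":100,"travel":[0,0,0],"twist":0},{"gripper":100,"travel":[0,0,0],"twist":0},{"gripper":100,"travel":[0,0,0],"twist":0}]'
python3 -m handwheel '[{"gripper":100,"travel":[0,0,0],"twist":0},{"gripper":100,"travel":[0,0,0],"twist":0},{"gripper":100,"travel":[0,0,0],"twist":0},{"gripper":100,"travel":[0,0,0],"twist":0}]'
```

```text
time_s: 14.37
ee_pos: [492.3, 19.1, 305.6]
ee_rot: [180.0, -0.0, 90.2]
force: [-0.1, 0.5, -0.6]
gripper_width: 89.0
time_s: 14.7
ee_pos: [492.2, 19.1, 305.6]
ee_rot: [180.0, -0.0, 90.2]
force: [-0.4, 0.2, -0.1]
gripper_width: 91.2
```

```bash
python3 -m handwheel '[{"gripper":100,"travel":[0,0,-0.015],"twist":0},{"gripper":100,"travel":[0,0,-0.03],"twist":0},{"gripper":100,"travel":[0,0,-0.035],"twist":0},{"gripper":100,"travel":[0,0,-0.035],"twist":0},{"gripper":100,"travel":[0,0,-0.035],"twist":0}]'
python3 -m handwheel '[{"gripper":100,"travel":[-0.018,0,0],"twist":0},{"gripper":100,"travel":[-0.018,0,0],"twist":0},{"gripper":100,"travel":[-0.018,0,0],"twist":0},{"gripper":100,"travel":[0,0,0],"twist":0},{"gripper":100,"travel":[0,0,0],"twist":0}]'
python3 look.py w3
python3 -c "
from h import *
im=cv2.imread('pics/w3.png')[0:420,200:620];cv2.imwrite('pics/w3c.png',cv2.resize(im,None,fx=1.4,fy=1.4))"
```

```text
time_s: 15.12
ee_pos: [491.8, 19.0, 457.2]
ee_rot: [-180.0, -0.0, 90.2]
force: [0.1, 0.6, 0.3]
gripper_width: 91.0
time_s: 15.53
ee_pos: [492.2, -35.3, 455.6]
ee_rot: [-180.0, -0.0, 90.1]
force: [-0.9, -0.4, -0.8]
gripper_width: 91.1
[492.2 -35.3 455.6] [-180.    -0.    90.1] [-0.9 -0.4 -0.8]
[[1.0, 0.0, 0.0, 492.8], [0.0, -0.97, -0.25, 34.73], [-0.0, 0.25, -0.97, 435.98], [0.0, 0.0, 0.0, 1.0]] [[297.3186396354542, 0.0, 255.31205564237038], [0.0, 297.3186396354542, 188.87194808140077], [0.0, 0.0, 1.0]]
wrist rack [250.9 131.9] 0.6 [487.6  14.7  88. ]
wrist catch [250.9 132.7] 0.36 [487.6  13.8  88. ]
top rack [264.1 210. ] 0.76 [496.5  -7.5  88. ]
top rack_home [254.7 208.4] 0.83 [501.2  25.3  88. ]
top tray [355.3 223.2] 0.65 [ 470.3 -343.4    0. ]
```

View pics/w3c.png

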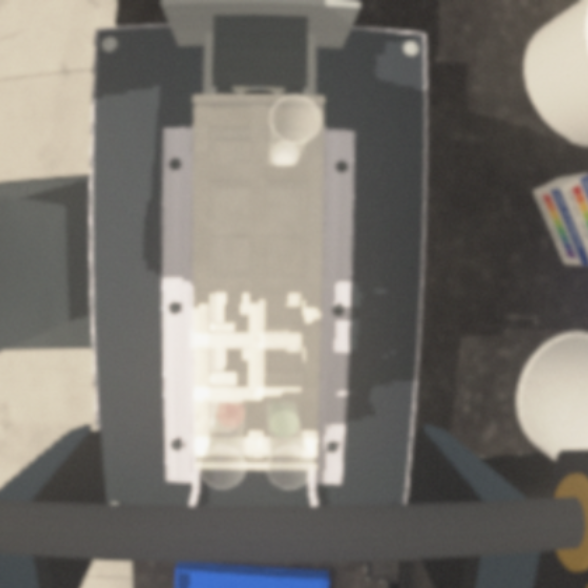

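```bash
python3 - <<'E'
from h import *
f=env.grab_frame("wrist")
print("rack end edge",np.round(atz(f,((258/1.4+200)/1.5,95/1.4/1.5),154,True),1))
print(env.job_done())
E
```

```text
rack end edge [493.3 102.2 154. ]
the job is handed in; nothing more can be done
None
```

The catch held, so I let go and left the rack docked. I have handed the job in, and no verdict came back.

- **Push:** I slid the rack about 53 mm along the guides. The pushing force rose to about 9.6 N, then dropped to about 0.5 N at the click. I eased it on a few millimetres, with at most about 2 N of push at the end.
- **Pull test:** I pulled back in small steps to 10.2–10.9 N and held that for about 1 s. The highest reading was 10.9 N and the position stayed steady. These readings include roughly 1 N of sliding drag. I then eased the rack forward, opened the gripper and lifted clear.
- **Checks after release:** The last wrist picture shows the rack straight between the guides against the bracket, with the tubes upright. Its end edge had moved from y = 52 to y = 102 mm, and the gripper was touching nothing.
- **Disagreements:**
  - The image measurements put the rack's travel at about 50 mm, against 53 mm from the arm; I took this as camera error.
  - The networks disagreed about where home is: the top camera gave y = 18 to 25 mm, while the wrist view put the rack's origin at 15 mm. I went by the click and the pull test instead.
- **Downward force:** Gripping pressed the rack onto the platform with about 6 N at first. I relieved that during the push.
- **Upward force:** Once docked, the gripper briefly carried up to 2.8 N, about the rack's own weight. The tool height stayed within 0.2 mm, and the rack stayed in the catch.

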